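# Fetch the scraper block from the tilted bin and wipe the stone chips off the mosaic board

## Robot

A 6-joint arm with a two-finger parallel gripper is mounted at the origin on the work surface. World frame = base frame: x ahead of the robot, y to its left, z up, the work surface at z = 0. Lengths are in m, angles in rad, forces in N, time in s.
With the tool pointing down it reaches from about 0.375 to 0.975 m from the base axis. Payload 3.8 kg.
Tool frame: the origin (TCP) lies at the very end of the fingers, on their centre line; the grasp point (between the pads) lies 19 mm behind it; z points along the fingers, y is the direction in which the jaws open and shut (so a half turn about z gives the same grasp; the last joint's range is limited). The gripper opens to 85 mm and grips with 20 to 120 N. Pads are 22 mm wide; open, the fingers measure 114 mm over their backs; the gripper's body (76 mm by 85 mm) begins 54 mm behind the grasp point. The pads swing forward as they close: fully open they stand 13 mm farther back than shut.
Start: joints at [-1.146, 0.264, 1.604, -0, 1.274, -0.037], TCP at [0.301, -0.604, 0.195] pointing down, gripper open.
Joint ranges: [-2.63, 2.63], [-0.94, 2.18], [0.31, 2.57], [-1.31, 4.45], [0, 2.66], [-2.55, 2.55]. Speed limits (rad/s): [2.57, 2.57, 3.14, 3.14, 3.14, 3.14].

## Interface

Orientations are given as a rotation vector (axis times angle).
In Python, from workcell import read_state, read_camera, camera_info, finish_job gives the robot as it stands. The module is installed in compiled form; this text tells all that it offers.
- The arm moves only by the tool play_rows, never from a script. Its argument "motion" is a list of rows, each a list of 5 numbers: the shift along the tool's x, y, z in units of 1000 mm (1.0 is 1000 mm), then the turn about the tool's z in units of 2 pi rad (1.0 is 2 pi rad), then the finger opening in mm, from 0 to 85.4. A call has 1 to 5 rows; each row shifts and turns the commanded pose from where the row before left it, along the tool's axes as they then stand; what a row does not reach is not made up. A row lasts 1/8 s, in which the tool goes at most 62.5 mm and 10.7 degrees, less where a joint would pass 70% of its speed; a pose out of reach is approached as far as the arm can. A call with a number of a shift or a turn outside -1 to 1 is refused whole. A call with a gripper value outside its range is refused whole. The fingers move at their own pace and stop on an object; "squeeze" is the grip in N (left out, the last holds). Time passes only in rows, so rows that do not move let the fingers close. It gives the time, the measured TCP pose, the force and the opening at its end, in the units of the state.
- read_state(): the state, without advancing time (a new reading comes with each control period).
- read_camera(name): name is "scene" or "top" or "wrist"; returns the picture (400x640x3 uint8, red, green, blue); there is no depth.
- camera_info(name): a dict with "intrinsics" (3x3 intrinsics, pixels), "dist_coeffs" ([k1, k2, p1, p2, k3] as OpenCV has them; the pictures are not rectified), "pose" (4x4, takes a point from camera to world coordinates). Camera axes: x right, y down, z forward; pixel columns grow to the right and rows downward; lengths in m; the calibration is good to about 2 mm. A picture is of the moment at which its call begins: read the wrist's pose just before it. camera_info takes no time and is no camera call; for the wrist camera it gives the pose at the moment of the call.
- finish_job(): hands the job in, once; it reports no verdict.
The state is a dict: "time": time; "q": joint angles; "joint_vel": joint speeds; "joint_torque": joint torques, N m; "tool_pos": TCP position; "tcp_rot": TCP orientation; "wrist_force": force on the tool from outside, world axes, zero at the start; "torque": the same for the moment, N m; "width": opening from 0.0 (shut) to 1.0 (fully open).
Only numpy, scipy, OpenCV 4.12 (cv2) and the standard library are available. Lean on these libraries where they do the work, as an engineer would, in place of code of your own. Each camera call takes 0.05 s, during which the arm holds its last target. There are 200 camera calls.

## Task

Lift the red-handled scraper block out of the tilted bin, leaving the grey stone in it, and hold it upright and lightly pressed on the board while you wipe the three loose chips along the bare lane, over the edge and into the green tray, without touching the chips with the gripper. Press gently, not hard. Then stand the scraper upright on the cork mat and let go, leaving the jar, the tin and the round plaque where they are.

Things in the scene. Friction and masses are not known exactly. Their poses are not given: they have to be found in the camera images.
- scraper: Scraper block, 85 mm tall, 0.16 kg. Black rubber sole 84 x 28 mm, pale wooden body 84 x 34 mm above it. Origin: centre of the sole's underside; x along its length, y across, z up through the handle. It starts standing on the bin's sloping floor, length up the slope, so its z leans 26 deg towards the bin's front. The sole is sprung: gives from about 2 N on, about 1.1 mm per newton, 7 mm at most.
- handle (a point): Middle of the scraper's red handle, 59 mm above the scraper's origin along its z. The handle is 56 mm long (x), 24 mm thick (y) and reaches from 33 to 85 mm above the origin: pinch it across its thickness.
- stone: Grey rubbing stone, 84 x 45 x 30 mm, about 0.2 kg, lying beside the scraper in the bin (either side). Origin: centre of its underside. It stays in the bin.
- bin: Fixed blue open bin, 160 mm along the slope x 250 mm wide (y), walls 55 mm deep, tilted 26 deg about y: it opens up and towards its front (-x, roughly the robot), its floor rises towards +x. Origin: on the table under the bin's middle, z vertical; the floor's middle is 80 mm above it.
- bar (a point): Middle of a fixed light bar, 14 x 14 mm, 290 mm long along the bin's y, above the scraper and the stone (50 mm in front of the bin's origin, 259 mm above the table), held at y = +/-142 mm by rods that run back (+x) level for 150 mm to posts. It bars the way for a gripper coming straight down on the handle.
- board: Fixed wooden mosaic board, 260 (x) x 220 (y) mm, on battens; origin: on the table under its middle; top face 47 mm above. A bare lane 128 mm wide runs along y through the middle (x from -64 to +64 mm), between two bands of set stones that stand 8 mm above the top face.
- lane (a point): Middle of the bare lane, on the board's top face; axes as the board.
- edge (a point): Middle of the lane's end at the board's -y edge, on the top face; the board ends here and the tray begins 2 mm beyond.
- tray: Fixed green catch tray, 190 (x) x 110 (y) mm outside, walls 32 mm high, 4 mm thick, standing on the table against the board's -y edge. Origin: centre of its underside.
- mat: Fixed square cork mat, 100 x 100 x 3 mm, on the table. Origin: centre of its underside.
- chip1: Loose white stone chip, about 28 mm across, 9 mm thick, lying in the lane. Origin: centre of its underside.
- chip2: Loose terracotta chip, about 26 mm across, 9 mm thick, lying in the lane. Origin: centre of its underside.
- chip3: Loose pale marble chip, about 30 mm across, 9 mm thick, lying in the lane. Origin: centre of its underside.
- jar: Amber jar, 56 mm across, 85 mm tall, standing by the work. Origin: centre of its underside.
- tin: Tin with yellow label, 68 mm across, 75 mm tall, standing by the work. Origin: centre of its underside.
- plaque: Round wood slice with a dark nail relief, 100 mm across, 25 mm tall, lying by the work. Origin: centre of its underside.
Things that resemble listed ones, but are neither listed nor needed, are in the scene too. What is shaped like the scraper but purple or yellow is not meant.

How it is judged:
By the outcome, as a careful person would: the job done as asked, in the order asked, and still so for the second after the job is handed in, with the robot touching nothing.
It also fails if it takes over 64 s, if anything falls off the work surface, if the arm or the gripper's body presses on something with over 40 N, if the wrist force passes 120 N, or if a joint passes its speed limit or range.

## Working session

There is one attempt and no reset: what is moved stays moved. The work goes in short steps, Python scripts to look and compute and a tool call to move; the robot and the scene stay as the last step left them, time stands still between calls to the robot, and variables do not carry over. Pictures are saved under pics/ and viewed, about 8 in all and at most 12, crops included, and the job is handed in when it is done.

Besides the shell and the picture viewer there is one more tool, called after "Call:" in YAML: its name, and indented under it one key for each argument. play_rows: Moves the arm, as the interface text tells. Shifts and turns lie within -1 to 1; 1 stands for 1000 mm of shift or 2 pi rad of turn. Its arguments: {"type":"object","properties":{"motion":{"type":"array","items":{"type":"array","items":{"type":"number"}}},"squeeze":{"type":"number"}},"required":["motion"]}

```bash
mkdir -p pics
python3 - <<'E'
from workcell import *
import cv2,numpy as np
s=read_state();print({k:np.round(v,3).tolist() for k,v in s.items()})
for n in("scene","top"):
    im=read_camera(n);cv2.imwrite(f"pics/{n}0.png",im[:,:,::-1])
    c=camera_info(n);print(n,np.round(c["intrinsics"],1).tolist(),np.round(c["dist_coeffs"],3).tolist(),np.round(c["pose"],3).tolist())
E
```

```text
{'time': 0.0, 'q': [-1.146, 0.265, 1.605, -0.0, 1.274, -0.037], 'joint_vel': [0.001, -0.0, -0.0, -0.0, 0.0, 0.0], 'joint_torque': [0.001, -51.512, -36.731, -0.0, 0.013, -0.0], 'tool_pos': [0.3, -0.604, 0.194], 'tcp_rot': [-3.056, -0.719, 0.001], 'wrist_force': [0.065, 0.324, 0.513], 'torque': [-0.003, 0.011, -0.003], 'width': 1.002}
scene [[409.2, 0.0, 324.9], [0.0, 409.2, 197.3], [0.0, 0.0, 1.0]] [-0.012, 0.0, 0.0, 0.0, 0.0] [[-0.822, 0.324, -0.467, 0.942], [0.568, 0.437, -0.697, 0.793], [-0.022, -0.839, -0.544, 0.725], [0.0, 0.0, 0.0, 1.0]]
top [[495.7, 0.0, 321.2], [0.0, 495.7, 197.5], [0.0, 0.0, 1.0]] [0.016, 0.0, 0.0, 0.0, 0.0] [[-0.014, -0.996, 0.087, 0.337], [-1.0, 0.015, 0.017, 0.08], [-0.018, -0.087, -0.996, 1.513], [0.0, 0.0, 0.0, 1.0]]
```

View pics/top0.png

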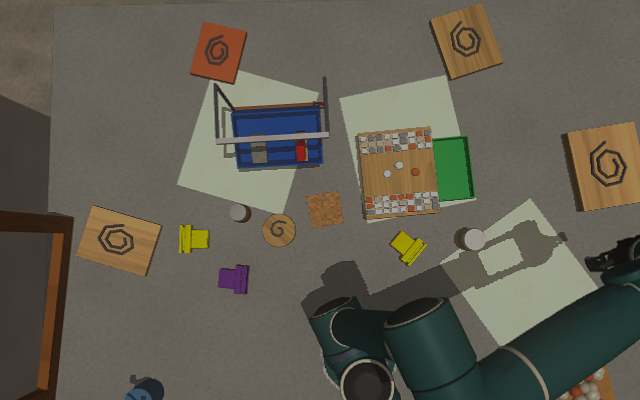

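View pics/scene0.png

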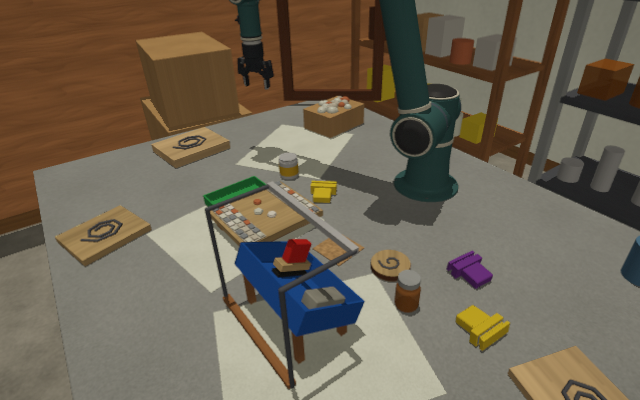

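The candidates are the red-handled block in the bin at top (302,147) / scene (295,252), the purple one at top (234,279), and the yellow ones at top (195,239) and (408,247). I choose the red one in the bin. The stone is beside it at top (260,150). The chips are at (388,174), (400,165) and (415,172), the tray at (453,168), the mat at (325,209), the jar at (240,213), the tin at (470,239) and the plaque at (279,230).

```bash
cat > h.py <<'E'
import numpy as np,cv2
from workcell import *
def ray(ci,uv):
    n=cv2.undistortPoints(np.array([[uv]],float),np.array(ci["intrinsics"]),np.array(ci["dist_coeffs"]))[0,0]
    P=np.array(ci["pose"]);return P[:3,3],P[:3,:3]@np.array([n[0],n[1],1])
def onz(ci,uv,z):
    o,d=ray(ci,uv);return o+d*(z-o[2])/d[2]
def proj(ci,p):
    P=np.linalg.inv(np.array(ci["pose"]));r=P[:3,:3]
    return cv2.projectPoints(np.array([p],float),cv2.Rodrigues(r)[0],P[:3,3],np.array(ci["intrinsics"]),np.array(ci["dist_coeffs"]))[0][0,0]
def blobs(im,h,smin=100,vmin=40,amin=20,roi=None,vmax=255,smax=255):
    hsv=cv2.cvtColor(im,cv2.COLOR_RGB2HSV)
    m=cv2.inRange(hsv,(h[0],smin,vmin),(h[1],smax,vmax))
    if roi:
        k=np.zeros_like(m);k[roi[1]:roi[3],roi[0]:roi[2]]=1;m*=k
    c=[x for x in cv2.findContours(m,cv2.RETR_EXTERNAL,cv2.CHAIN_APPROX_NONE)[0] if cv2.contourArea(x)>=amin]
    return sorted(c,key=cv2.contourArea,reverse=True),m
def com(c):
    m=cv2.moments(c);return m["m10"]/m["m00"],m["m01"]/m["m00"]
E
python3 - <<'E'
from h import *
im=cv2.imread("pics/top0.png")[:,:,::-1].copy();ci=camera_info("top")
def show(n,cs,z,k=1):
    for c in cs[:k]:
        r=cv2.minAreaRect(c);b=[np.round(onz(ci,p,z)[:2],3).tolist() for p in cv2.boxPoints(r)]
        print(n,np.round(com(c),1),cv2.contourArea(c),np.round(onz(ci,com(c),z)[:2],4),b)
show("tray",blobs(im,(50,75),120)[0],.032)
show("mat",blobs(im,(5,20),80,roi=(300,185,350,232))[0],.003)
show("red",blobs(im,(0,4),150,roi=(285,125,320,165))[0],.14)
show("red2",blobs(im,(170,180),150,roi=(285,125,320,165))[0],.14)
show("blue",blobs(im,(105,125),150,roi=(220,90,335,180))[0],.13)
show("board",blobs(im,(8,22),60,roi=(355,120,440,222))[0],.047)
show("jar",blobs(im,(0,180),0,120,roi=(228,203,252,224),smax=60)[0],.085)
show("plaque",blobs(im,(8,22),60,roi=(258,208,300,250))[0],.025)
show("chips",blobs(im,(0,180),0,150,8,roi=(375,155,425,185),smax=70)[0],.056,3)
show("chip2",blobs(im,(0,12),110,80,8,roi=(405,160,425,185))[0],.056,3)
show("bar",blobs(im,(0,180),0,110,20,roi=(212,125,335,148),smax=60)[0],.266)
a=cv2.resize(im[85:185,205:340],None,fx=4,fy=4,interpolation=cv2.INTER_CUBIC)
s=cv2.imread("pics/scene0.png")[225:335,200:380];s=cv2.resize(s,None,fx=3,fy=3)
o=np.zeros((400+330,540,3),np.uint8)[:730];o[:400,:540]=a[:,:,::-1];o[400:730,:540]=s
cv2.imwrite("pics/crop1.png",cv2.resize(o,(432,584)))
b=cv2.resize(im[115:235,350:480],None,fx=4,fy=4,interpolation=cv2.INTER_CUBIC)
o2=np.zeros((584,792,3),np.uint8);o2[:,:432-72]=cv2.resize(o,(360,584));o2[:400,362:362+430]=cv2.resize(b,(430,400))[:,:,::-1];cv2.imwrite("pics/crop1.png",o2)
E
```

```text
tray [453.3 167.9] 2180.5 [ 0.5494 -0.2925] [[0.64, -0.231], [0.65, -0.34], [0.46, -0.353], [0.45, -0.246]]
mat [324.6 209.1] 1025.0 [0.4333 0.0956] [[0.475, 0.154], [0.492, 0.054], [0.393, 0.037], [0.375, 0.136]]
red [300.4 151.5] 121.0 [0.5876 0.1597] [[0.614, 0.173], [0.615, 0.149], [0.562, 0.146], [0.561, 0.169]]
blue [276.9 125. ] 1209.5 [0.6666 0.2264] [[0.686, 0.343], [0.696, 0.115], [0.646, 0.113], [0.636, 0.34]]
board [396.4 172.5] 6026.5 [ 0.5363 -0.12  ] [[0.658, -0.004], [0.676, -0.228], [0.416, -0.245], [0.398, -0.024]]
jar [237.7 212.3] 155.5 [0.4228 0.3463] [[0.424, 0.377], [0.454, 0.347], [0.423, 0.316], [0.393, 0.347]]
plaque [278.5 229.9] 843.0 [0.3714 0.2347] [[0.42, 0.284], [0.419, 0.185], [0.323, 0.185], [0.324, 0.284]]
chips [399.2 164.6] 24.5 [ 0.5585 -0.1276] [[0.561, -0.116], [0.571, -0.131], [0.556, -0.14], [0.546, -0.125]]
chips [386.8 173.3] 21.0 [ 0.5334 -0.0905] [[0.54, -0.082], [0.54, -0.1], [0.525, -0.1], [0.525, -0.082]]
chip2 [414.7 171.7] 37.0 [ 0.5367 -0.1726] [[0.531, -0.159], [0.55, -0.169], [0.541, -0.187], [0.522, -0.177]]
bar [256.5 136.5] 672.5 [0.6052 0.2645] [[0.637, 0.379], [0.632, 0.081], [0.575, 0.082], [0.58, 0.378]]
```

View pics/crop1.png

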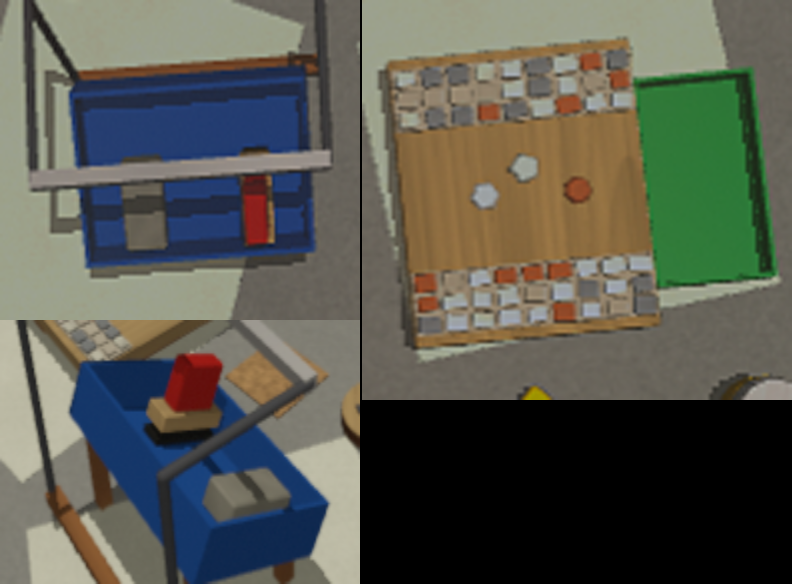

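Run:
```python
from h import *
ci=camera_info("top");cs=camera_info("scene")
f=lambda n,uv,z:print(n,np.round(onz(ci,uv,z)*1000).tolist())
L=onz(ci,(216.3,141.6),.262);R=onz(ci,(328.8,134.7),.262)
d=R-L;print("bar",L,R,np.linalg.norm(d),(L+R)/2,"yaw",np.degrees(np.arctan2(d[0],-d[1])))
# bin rims: front rim z = 80-35+49=94, back = 80+35+49=164
for n,uv,z in(("fl",(238,167.5),.094),("fr",(322.8,163.1),.094),("bl",(232,112.5),.164),("br",(318.6,106.9),.164)):f(n,uv,z)
im=cv2.imread("pics/scene0.png")[:,:,::-1].copy()
c,_=blobs(im,(0,4),150,60,roi=(260,220,330,280));c2,_=blobs(im,(174,180),150,60,roi=(260,220,330,280))
print([ (com(x),cv2.contourArea(x),cv2.boundingRect(x)) for x in c[:2]+c2[:2]])
a=cv2.resize(im[225:290,255:335],None,fx=8,fy=8,interpolation=cv2.INTER_CUBIC)
cv2.imwrite("pics/crop2.png",a[:,:,::-1])
# board corners px from crop: u=350+(x-362)*130/430 ; v=115+y*0.3
for n,x,y in(("b+x+y",388,66),("b+x-y",628,40),("b-x-y",658,322),("b-x+y",416,347),("lane1",394,131),("lane2",637,110),("lane3",410,270),("lane4",652,250)):
    f(n,(350+(x-362)*130/430,115+y*.3),.047)
for n,x,y in(("white",485,196),("marble",524,168),("terra",577,189)):f(n,(350+(x-362)*130/430,115+y*.3),.056)
```

```text
bar [0.59465198 0.36842859 0.262     ] [0.60761642 0.07941534 0.262     ] 0.289303876566423 [0.6011342  0.22392196 0.262     ] yaw 2.568429243162577
fl [552.0, 344.0, 94.0]
fr [561.0, 98.0, 94.0]
bl [696.0, 348.0, 164.0]
br [708.0, 106.0, 164.0]
[((296.3632302405498, 250.3618556701031), 485.0, (282, 239, 29, 24))]
b+x+y [652.0, -8.0, 47.0]
b+x-y [672.0, -225.0, 47.0]
b-x-y [418.0, -243.0, 47.0]
b-x+y [399.0, -28.0, 47.0]
lane1 [593.0, -12.0, 47.0]
lane2 [608.0, -231.0, 47.0]
lane3 [468.0, -24.0, 47.0]
lane4 [482.0, -240.0, 47.0]
white [532.0, -92.0, 56.0]
marble [556.0, -127.0, 56.0]
terra [537.0, -174.0, 56.0]
```

View pics/crop2.png

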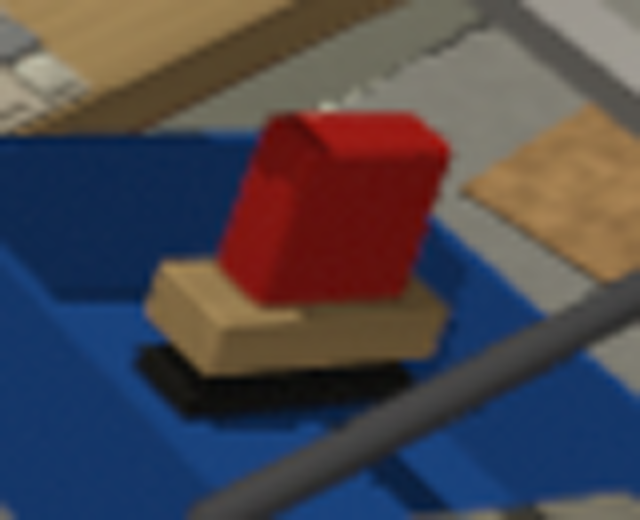

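The crop shows the red handle on its pale body, with the chamfered top leaning to the front. In scene pixels, the handle's +y foot runs from (287.8,262.9) to (305,262.5). The body's +y top corners are at (282.8,266.2) and (310.9,264.8).

Run:
```python
from h import *
from scipy.optimize import least_squares
ct=camera_info("top");cs=camera_info("scene")
B=np.array([.651,.2262]);yaw=np.radians(2.6);a=np.radians(26)
Rz=cv2.Rodrigues(np.array([0,0,yaw]))[0];Ry=cv2.Rodrigues(np.array([0,-a,0]))[0]
def W(p,s,t,psi):
    q=cv2.Rodrigues(np.array([0,0,psi]))[0]@np.array(p)+[s,t,0]
    return Rz@(Ry@q+[0,0,.08])+[B[0],B[1],0]
o=[(cs,(28,12,33),(287.75,262.9)),(cs,(-28,12,33),(305,262.5)),(cs,(42,17,33),(282.75,266.2)),(cs,(-42,17,33),(310.9,264.8)),
 (ct,(-28,0,85),(301.3,161.4))]
r=least_squares(lambda v:np.concatenate([proj(c,W(np.array(p)/1000,*v))-u for c,p,u in o]),[0,-.06,0])
print(r.x,r.fun.round(1))
print("handle",W([0,0,.059],*r.x),"upslope top corner",W([.028,0,.085],*r.x),"upslope foot",W([.028,0,.033],*r.x),"front top",W([-.028,0,.085],*r.x),"foot back sole",W([.042,0,0],*r.x))
print("zaxis",Rz@Ry@[0,0,1])
```

```text
[-0.03235817 -0.06311504  0.00841317] [-1.   1.1  0.7  0.1  0.3 -0.7  0.5 -1.4 -0.3 -0.5]
handle [0.59897242 0.16065736 0.11884396] upslope top corner [0.61271525 0.16151723 0.15448656] upslope foot [0.63548709 0.16255129 0.10774927] front top [0.56245775 0.15876343 0.12993865] foot back sole [0.66250282 0.16389597 0.08422605]
zaxis [-0.43791987 -0.01988583  0.89879405]
```

Call:
play_rows:
  motion:
    - [0, 0, -0.05, 0.0217, 50]
    - [0, 0, -0.05, 0.0217, 50]
    - [0, 0, -0.05, 0.0217, 50]
    - [0, 0, -0.05, 0, 50]
    - [0.028, -0.0535, 0, 0, 50]
  squeeze: 60

```text
time: 0.72
tool_pos: [0.3257, -0.5531, 0.3998]
tcp_rot: [3.133, 0.076, 0.005]
wrist_force: [0.5, 0.6, -0.4]
width: 0.587
```

Call:
play_rows:
  motion:
    - [0.028, -0.0535, 0, 0, 50]
    - [0.028, -0.0535, 0, 0, 50]
    - [0.028, -0.0535, 0, 0, 50]
    - [0.028, -0.0535, 0, 0, 50]
    - [0.028, -0.0535, 0, 0, 50]

```text
time: 1.35
tool_pos: [0.4519, -0.2729, 0.3946]
tcp_rot: [-3.14, -0.082, 0.0]
wrist_force: [0.3, -0.3, -0.2]
width: 0.582
```

Call:
play_rows:
  motion:
    - [0.028, -0.0535, 0, 0, 50]
    - [0.028, -0.0535, 0, 0, 50]
    - [0.028, -0.0535, 0, 0, 50]
    - [0.028, -0.0535, 0, 0, 50]
    - [0, 0, 0, 0, 50]

```text
time: 1.98
tool_pos: [0.5529, -0.0513, 0.3939]
tcp_rot: [-3.139, -0.092, 0.002]
wrist_force: [-0.7, -0.3, 0.2]
width: 0.586
```

Call:
play_rows:
  motion:
    - [0.028, -0.052, 0, 0, 50]
    - [0.028, -0.052, 0, 0, 50]
    - [0.028, -0.052, 0, 0, 50]
    - [0.028, -0.052, 0, 0, 50]
    - [0, 0, 0, 0, 50]

```text
time: 2.6
tool_pos: [0.6536, 0.1607, 0.3925]
tcp_rot: [3.14, 0.088, -0.005]
wrist_force: [0.0, -0.2, -0.2]
width: 0.587
```

Run:
```python
from h import *
s=read_state();c=camera_info("wrist");im=read_camera("wrist");cv2.imwrite("pics/w1.png",im[:,:,::-1])
print(s["tool_pos"],s["tcp_rot"],np.round(c["pose"],3).tolist(),np.array(c["intrinsics"])[0,0])
```

```text
[0.65358903 0.16069465 0.39252616] [ 3.14030702  0.08827624 -0.00521585] [[0.056, -0.947, -0.317, 0.734], [-0.998, -0.053, -0.018, 0.166], [0.001, 0.318, -0.948, 0.571], [0.0, 0.0, 0.0, 1.0]] 286.85804836001404
```

View pics/w1.png

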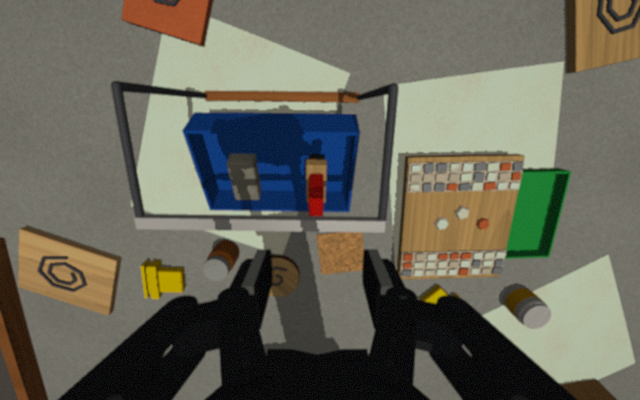

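Run:
```python
from h import *
im=cv2.imread("pics/w1.png")[:,:,::-1].copy();ci=camera_info("wrist")
B=np.array([.651,.2262]);Rz=cv2.Rodrigues(np.array([0,0,np.radians(2.6)]))[0];Ry=cv2.Rodrigues(np.array([0,-np.radians(26),0]))[0]
Rp=cv2.Rodrigues(np.array([0,0,.0084]))[0]
w=lambda p:Rz@(Ry@(Rp@(np.array(p)/1e3)+[-.0324,-.0631,0])+[0,0,.08])+[*B,0]
for p in((42,17,33),(42,-17,33),(28,12,33),(28,-12,33),(28,12,85),(28,-12,85),(-28,12,85),(-28,-12,85)):print(p,proj(ci,w(p)).round(1))
for x,y,z in((-50,145,259),(-50,-145,259)):print("bar",proj(ci,Rz@[x/1e3,y/1e3,z/1e3]+[*B,0]).round(1))
for c in blobs(im,(0,6),150,60,roi=(290,130,350,230))[0][:1]:print("red",cv2.boundingRect(c),cv2.boxPoints(cv2.minAreaRect(c)).round(1).tolist())
for c in blobs(im,(8,25),60,60,roi=(290,130,350,185))[0][:2]:print("body",cv2.boundingRect(c),cv2.boxPoints(cv2.minAreaRect(c)).round(1).tolist())
a=cv2.resize(im[100:240,180:400],None,fx=3.6,fy=3.6,interpolation=cv2.INTER_CUBIC)[:,:,::-1].copy()
cv2.imwrite("pics/w1c.png",a)
```

```text
(42, 17, 33) [303.4 164.2]
(42, -17, 33) [324.5 164.3]
(28, 12, 33) [306.7 171.1]
(28, -12, 33) [321.3 171.2]
(28, 12, 85) [305.7 192.4]
(28, -12, 85) [321.6 192.4]
(-28, 12, 85) [306.6 217.5]
(-28, -12, 85) [321.2 217.6]
bar [138.5 222.7]
bar [382.3 224.8]
red (308, 174, 16, 42) [[308.0, 174.0], [323.0, 174.0], [323.0, 215.0], [308.0, 215.0]]
body (306, 159, 21, 26) [[306.0, 159.0], [326.0, 159.0], [326.0, 184.0], [306.0, 184.0]]
```

View pics/w1c.png

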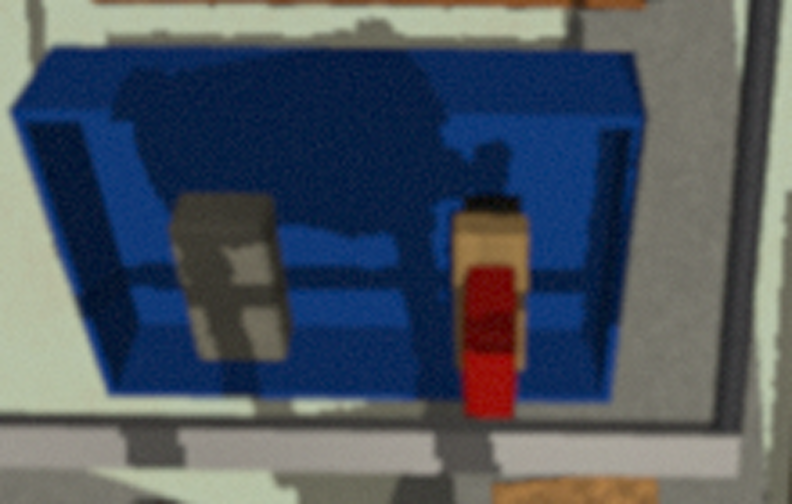

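The close crop confirms the red handle on its pale body at wrist (316,190), under the bar, with the stone at (244,177). A vertical gripper cannot reach the handle under the bar. I will instead pinch the body's rear end behind the bar, lift it out, set it upright and regrip the handle.

Call:
play_rows:
  motion:
    - [-0.002, 0, 0.06, 0, 50]
    - [0, 0, 0.06, 0, 50]
    - [0, 0, 0.04, 0, 50]
    - [0, 0, 0.03, 0, 50]
    - [0, 0, 0.02, 0, 50]

```text
time: 3.28
tool_pos: [0.6499, 0.1557, 0.1835]
tcp_rot: [3.14, 0.08, -0.003]
wrist_force: [0.2, 0.1, -0.7]
width: 0.583
```

Call:
play_rows:
  motion:
    - [0, 0, 0.02, 0, 50]
    - [0, 0, 0.02, 0, 50]
    - [0, 0, 0.02, 0, 50]
    - [0, 0, 0, 0, 50]

```text
time: 3.78
tool_pos: [0.6493, 0.158, 0.1224]
tcp_rot: [3.14, 0.083, -0.007]
wrist_force: [-0.9, -0.9, -1.3]
width: 0.585
```

Call:
play_rows:
  motion:
    - [0.002, -0.002, 0.01, 0, 50]
    - [0, 0, 0.01, 0, 50]
    - [0, 0, 0.008, 0, 50]
    - [0, 0, 0, 0, 50]

```text
time: 4.28
tool_pos: [0.6521, 0.1602, 0.0959]
tcp_rot: [3.14, 0.083, -0.003]
wrist_force: [0.3, 0.5, 0.3]
width: 0.589
```

Call:
play_rows:
  motion:
    - [-0.001, 0, 0.004, 0, 40]
    - [0, 0, 0, 0, 25]
    - [0, 0, 0, 0, 20]
    - [0, 0, 0, 0, 20]
    - [0, 0, 0, 0, 20]
  squeeze: 60

```text
time: 4.9
tool_pos: [0.6521, 0.1603, 0.0933]
tcp_rot: [-3.14, -0.083, -0.001]
wrist_force: [-0.5, 0.0, 0.4]
width: 0.233
```

Run:
```python
from h import *
w=read_camera("wrist")[130:370,170:470];s=read_camera("scene")[200:330,200:370]
o=np.hstack([cv2.resize(w,(400,320)),cv2.resize(s,(400,306),interpolation=cv2.INTER_CUBIC)[:306] if 0 else cv2.resize(s,(400,320),interpolation=cv2.INTER_CUBIC)])
cv2.imwrite("pics/g1.png",o[:,:,::-1])
```

```text
(no output)
```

View pics/g1.png

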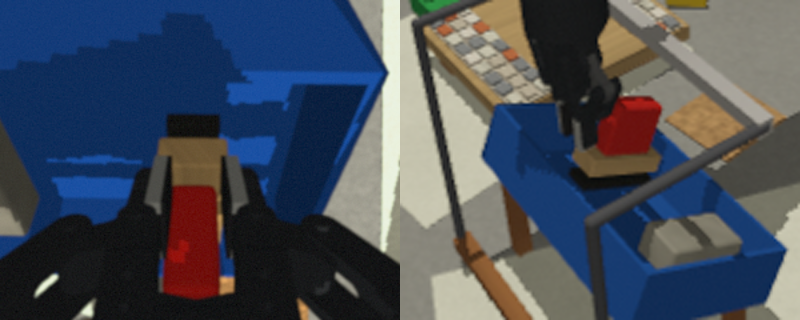

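Run:
```python
from h import *
ci=camera_info("wrist");t=read_state()["tool_pos"];print(read_state()["tool_pos"],read_state()["width"],np.array(ci["pose"])[:3,3])
cv=lambda p:((proj(ci,p)-[170,130])*4/3).round(0)
print("tcp",cv(t),"grasp",cv(t+[0,0,.019]),"tip edges",cv(t+[.011,.012,0]),cv(t+[-.011,.012,0]),cv(t+[.011,.012,0.03]))
B=np.array([.651,.2262]);Rz=cv2.Rodrigues(np.array([0,0,np.radians(2.6)]))[0];Ry=cv2.Rodrigues(np.array([0,-np.radians(26),0]))[0]
w=lambda p:Rz@(Ry@(np.array(p)/1e3+[-.0324,-.0631,0])+[0,0,.08])+[*B,0]
for p in((42,17,33),(42,-17,33),(42,17,12),(42,14,0),(28,12,85),(28,-12,85),(28,12,33)):print(p,cv(w(p)),w(p).round(3))
```

```text
[0.65200482 0.1602833  0.09319485] 0.23174973404991195 [0.73216689 0.16525934 0.27225834]
tcp [197. 138.] grasp [197. 155.] tip edges [174. 117.] [173. 156.] [171. 142.]
(42, 17, 33) [154. 164.] [0.647 0.18  0.114]
(42, -17, 33) [228. 164.] [0.649 0.146 0.114]
(42, 17, 12) [158. 129.] [0.656 0.18  0.095]
(42, 14, 0) [165. 112.] [0.662 0.178 0.084]
(28, 12, 85) [159. 292.] [0.612 0.173 0.154]
(28, -12, 85) [220. 293.] [0.613 0.149 0.154]
(28, 12, 33) [167. 181.] [0.635 0.174 0.108]
```

Call:
play_rows:
  motion:
    - [0, 0, 0, 0, 46]
    - [0, 0, 0, 0, 46]
    - [-0.001, 0, 0.006, 0, 46]
    - [-0.002, 0, 0.005, 0, 46]
    - [0, 0, 0, 0, 46]

```text
time: 5.62
tool_pos: [0.6527, 0.1605, 0.0834]
tcp_rot: [-3.14, -0.082, -0.012]
wrist_force: [11.3, -0.2, -0.3]
width: 0.539
```

Run:
```python
from h import *
s=read_state();print(s["tool_pos"],s["wrist_force"],s["width"])
w=read_camera("wrist")[130:370,170:470];s=read_camera("scene")[220:290,240:330]
o=np.hstack([cv2.resize(w,(400,320)),cv2.resize(s,(400,320),interpolation=cv2.INTER_CUBIC)])
cv2.imwrite("pics/g2.png",o[:,:,::-1])
```

```text
[0.65269278 0.16049774 0.0833936 ] [11.30661321 -0.20400274 -0.34739118] 0.5393929468279279
```

View pics/g2.png

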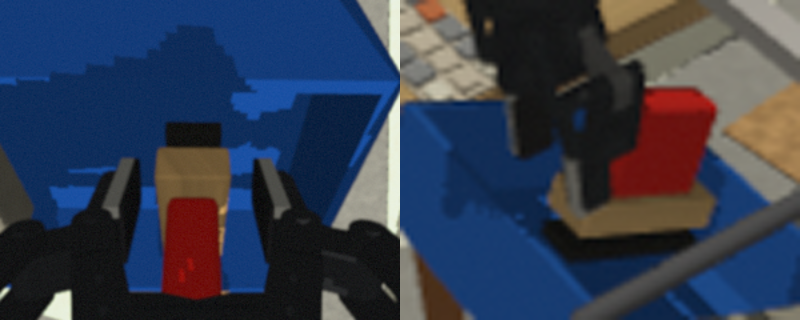

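The fingers now straddle the body's rear end, with tips at crop (130,160) and (265,160). The 11 N force in +x says the tool touches the bar, so I will ease off a little and close.

Call:
play_rows:
  motion:
    - [0.002, 0, 0, 0, 36]
    - [0, 0, 0, 0, 26]
    - [0, 0, 0, 0, 22]
    - [0, 0, 0, 0, 22]

```text
time: 6.22
tool_pos: [0.6517, 0.1603, 0.0822]
tcp_rot: [-3.14, -0.083, -0.003]
wrist_force: [5.5, 0.5, 0.2]
width: 0.257
```

Run:
```python
from h import *
cs=camera_info("scene");t=np.array([.6527,.1605,.0834])
for w in(.023,.033):
  for dz in(0,.008,.015,.025):
    print(w,dz,[ (((proj(cs,t+[dx,w,dz]))-[240,220])*[400/90,320/70]).round(0).tolist() for dx in(-.011,.011)])
ci=camera_info("wrist");T=read_state()["tool_pos"]
for dz in(0,.01,.02):print(dz,[((proj(ci,T+[dx,.011,dz])-[170,130])*4/3).round(0).tolist() for dx in(-.011,0,.011)])
c=read_camera("wrist");s=read_camera("scene")
# candidates: body rear corners in scene now
a=cv2.resize(s[220:290,240:330],(540,420),interpolation=cv2.INTER_CUBIC);b=cv2.resize(c[180:300,250:390],(260*490//420,260),interpolation=cv2.INTER_CUBIC)
cv2.imwrite("pics/g3.png",a[:,:,::-1]);cv2.imwrite("pics/g3w.png",c[:,:,::-1])
```

```text
0.023 0 [[209.0, 254.0], [170.0, 273.0]]
0.023 0.008 [[207.0, 242.0], [169.0, 261.0]]
0.023 0.015 [[206.0, 231.0], [168.0, 250.0]]
0.023 0.025 [[205.0, 216.0], [166.0, 234.0]]
0.033 0 [[219.0, 266.0], [180.0, 285.0]]
0.033 0.008 [[218.0, 254.0], [179.0, 273.0]]
0.033 0.015 [[217.0, 243.0], [178.0, 262.0]]
0.033 0.025 [[215.0, 227.0], [176.0, 246.0]]
0 [[175.0, 156.0], [176.0, 137.0], [176.0, 117.0]]
0.01 [[174.0, 165.0], [175.0, 145.0], [175.0, 124.0]]
0.02 [[173.0, 176.0], [173.0, 155.0], [174.0, 133.0]]
```

View pics/g3.png

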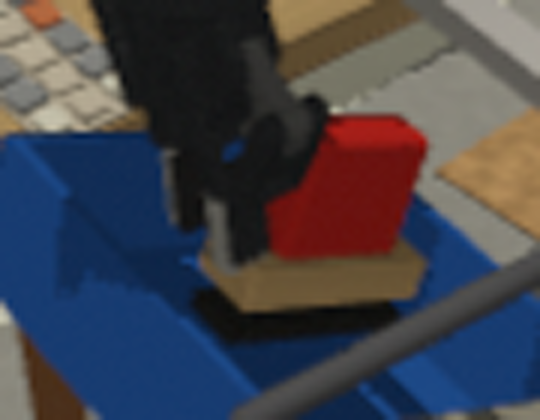

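Both views put the actual fingertips 20–30 mm above the reported TCP, at g3 (230,268), just over the body's top edge. I will open and go lower while watching the force.

Call:
play_rows:
  motion:
    - [0.001, 0, 0, 0, 46]
    - [0, 0, 0, 0, 46]
    - [0, 0, 0.008, 0, 46]
    - [0, 0, 0.006, 0, 46]
    - [0, 0, 0, 0, 46]

```text
time: 6.95
tool_pos: [0.6511, 0.1601, 0.0668]
tcp_rot: [3.14, 0.083, -0.003]
wrist_force: [0.2, -0.2, -0.3]
width: 0.538
```

Call:
play_rows:
  motion:
    - [0, 0, 0, 0, 36]
    - [0, 0, 0, 0, 26]
    - [0, 0, 0, 0, 22]
    - [0, 0, 0, 0, 22]

```text
time: 7.45
tool_pos: [0.6517, 0.1604, 0.0682]
tcp_rot: [-3.14, -0.083, 0.0]
wrist_force: [-0.5, 1.0, 0.1]
width: 0.365
```

Something about 31 mm wide is between the pads, so this is the body. I will take a deeper bite.

Call:
play_rows:
  motion:
    - [0, 0, 0, 0, 46]
    - [0, 0, 0, 0, 46]
    - [0, 0, 0.005, 0, 46]
    - [0, 0, 0, 0, 46]

```text
time: 7.95
tool_pos: [0.6514, 0.1601, 0.0623]
tcp_rot: [3.14, 0.083, -0.002]
wrist_force: [-0.2, -1.6, -0.8]
width: 0.54
```

Call:
play_rows:
  motion:
    - [0, 0, 0, 0, 36]
    - [0, 0, 0, 0, 26]
    - [0, 0, 0, 0, 22]
    - [0, 0, 0, 0, 22]
  squeeze: 70

```text
time: 8.45
tool_pos: [0.6519, 0.1603, 0.0631]
tcp_rot: [3.14, 0.083, 0.0]
wrist_force: [-0.7, 0.5, 1.0]
width: 0.368
```

Call:
play_rows:
  motion:
    - [0, 0, -0.01, 0, 22]
    - [0, 0, -0.02, 0, 22]
    - [0, 0, -0.02, 0, 22]
    - [0, 0, 0, 0, 22]

```text
time: 8.95
tool_pos: [0.6543, 0.1608, 0.1172]
tcp_rot: [-3.139, -0.083, -0.01]
wrist_force: [0.3, 0.1, -2.0]
width: 0.37
```

Run:
```python
from h import *
s=read_state();print(s["tool_pos"],s["wrist_force"],s["width"])
w=read_camera("wrist")[100:370,150:490];s=read_camera("scene")[170:300,220:380]
o=np.hstack([cv2.resize(w,(400,320)),cv2.resize(s,(400,320),interpolation=cv2.INTER_CUBIC)])
cv2.imwrite("pics/g4.png",o[:,:,::-1])
```

```text
[0.65433591 0.16081146 0.11718447] [ 0.28293232  0.14468979 -1.95680313] 0.369927415934853
```

View pics/g4.png

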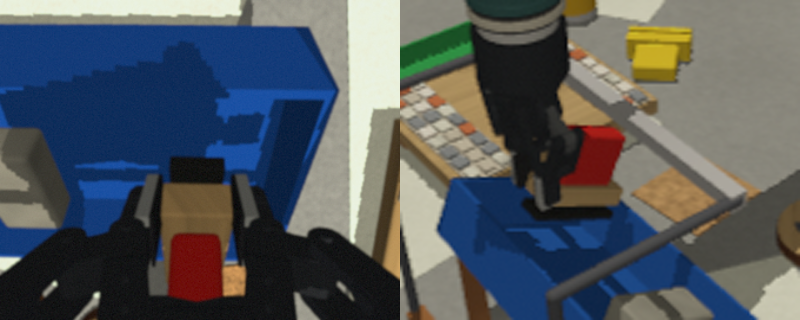

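The scraper hangs in the pads (body at (197,210), about 2 N) and the stone stays in the bin. Next comes up, back from under the bar, then up again.

Call:
play_rows:
  motion:
    - [0, 0, -0.015, 0, 22]
    - [0, 0, -0.014, 0, 22]
    - [0.005, 0, 0, 0, 22]
    - [0.02, 0, 0, 0, 22]
    - [0.025, 0, 0, 0, 22]

```text
time: 9.68
tool_pos: [0.7022, 0.163, 0.142]
tcp_rot: [3.14, 0.083, -0.001]
wrist_force: [-1.8, -0.6, 0.3]
width: 0.373
```

Call:
play_rows:
  motion:
    - [0.02, 0, 0, 0, 22]
    - [0, 0, -0.02, 0, 22]
    - [0, 0, -0.04, 0, 22]
    - [0, 0, -0.05, 0, 22]
    - [0, 0, -0.05, 0, 22]

```text
time: 10.3
tool_pos: [0.7219, 0.1639, 0.3047]
tcp_rot: [-3.14, -0.083, -0.003]
wrist_force: [-0.3, -0.2, -1.7]
width: 0.368
```

Call:
play_rows:
  motion:
    - [0, 0, -0.05, 0, 22]
    - [0, 0, -0.02, 0, 22]
    - [0, 0, 0, 0, 22]

```text
time: 10.68
tool_pos: [0.7225, 0.1641, 0.3744]
tcp_rot: [-3.14, -0.083, -0.007]
wrist_force: [0.3, -0.4, -1.9]
width: 0.371
```

Call:
play_rows:
  motion:
    - [0, 0, 0, -0.0042, 22]
    - [-0.036, 0.039, 0, 0, 22]
    - [-0.036, 0.039, 0, 0, 22]
    - [-0.036, 0.039, 0, 0, 22]
    - [-0.036, 0.039, 0, 0, 22]

```text
time: 11.3
tool_pos: [0.5882, -0.0041, 0.3683]
tcp_rot: [-3.139, -0.126, 0.009]
wrist_force: [1.2, -1.0, -1.1]
width: 0.371
```

Call:
play_rows:
  motion:
    - [-0.036, 0.039, 0, 0, 22]
    - [0, 0, 0.05, 0, 22]
    - [0, 0, 0.05, 0, 22]
    - [0, 0, 0.05, 0, 22]
    - [0, 0, 0.05, 0, 22]

```text
time: 11.92
tool_pos: [0.5553, -0.0445, 0.1673]
tcp_rot: [-3.138, -0.125, 0.007]
wrist_force: [0.4, -0.4, -1.5]
width: 0.371
```

Call:
play_rows:
  motion:
    - [0, 0, 0.05, 0, 22]
    - [0, 0, 0, 0, 22]

```text
time: 12.18
tool_pos: [0.5507, -0.0438, 0.1144]
tcp_rot: [-3.136, -0.125, 0.024]
wrist_force: [-1.2, -0.1, -1.4]
width: 0.367
```

Call:
play_rows:
  motion:
    - [0.006, 0, 0.02, 0, 22]
    - [0, 0, 0.015, 0, 22]
    - [0, 0, 0, 0, 22]
  squeeze: 25

```text
time: 12.55
tool_pos: [0.5632, -0.0441, 0.0863]
tcp_rot: [-3.139, -0.125, 0.003]
wrist_force: [-0.5, 0.3, -2.0]
width: 0.369
```

Run:
```python
from h import *
s=read_state();print(s["tool_pos"],s["tcp_rot"],s["wrist_force"],s["width"])
w=read_camera("wrist")[100:400,130:510];s=read_camera("scene")[150:260,200:340];t=read_camera("top")[110:230,340:480]
o=np.hstack([cv2.resize(w,(400,316)),cv2.resize(s,(400,316),interpolation=cv2.INTER_CUBIC)])
cv2.imwrite("pics/p1.png",o[:,:,::-1])
```

```text
[ 0.56322373 -0.04406639  0.08632315] [-3.13889171e+00 -1.24629629e-01  2.57864702e-03] [-0.47505341  0.31175052 -1.95170876] 0.36874062208167785
```

View pics/p1.png

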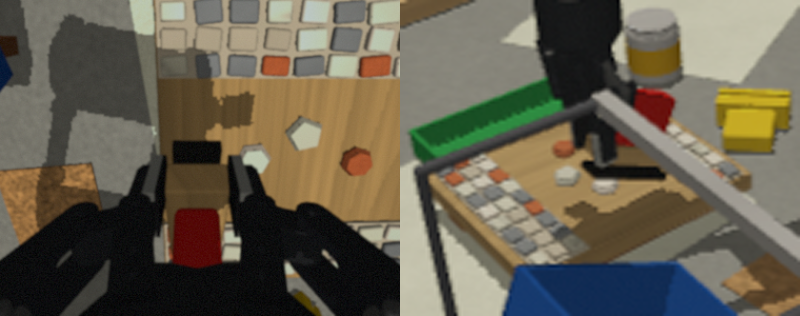

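Call:
play_rows:
  motion:
    - [0, -0.011, 0, 0, 22]
    - [0, 0, 0.01, 0, 22]
    - [0, 0, 0.008, 0, 22]
    - [0, 0, 0.004, 0, 22]
    - [0, 0, 0.0, 0, 22]

```text
time: 13.32
tool_pos: [0.5623, -0.0332, 0.0642]
tcp_rot: [-3.139, -0.124, 0.002]
wrist_force: [0.1, 0.0, -2.2]
width: 0.371
```

Call:
play_rows:
  motion:
    - [0.001, 0, 0.004, 0, 22]
    - [0.002, 0, 0.004, 0, 22]
    - [0, 0, 0, 0, 22]

```text
time: 13.7
tool_pos: [0.5671, -0.0331, 0.0578]
tcp_rot: [3.139, 0.124, 0.003]
wrist_force: [1.6, 0.4, 3.1]
width: 0.37
```

Call:
play_rows:
  motion:
    - [0.002, 0, 0.004, 0, 22]
    - [0.002, 0, 0.004, 0, 22]
    - [0, 0, 0, 0, 22]
  squeeze: 20

```text
time: 14.08
tool_pos: [0.5717, -0.0329, 0.0502]
tcp_rot: [3.139, 0.125, 0.005]
wrist_force: [2.5, 0.5, 7.0]
width: 0.369
```

Call:
play_rows:
  motion:
    - [0.002, 0, 0.004, 0, 22]
    - [0.002, 0, 0.004, 0, 22]
    - [0, 0, 0, 0, 22]

```text
time: 14.45
tool_pos: [0.5766, -0.0326, 0.0425]
tcp_rot: [3.138, 0.125, 0.007]
wrist_force: [3.2, 0.4, 7.1]
width: 0.372
```

Call:
play_rows:
  motion:
    - [0.002, 0, 0.004, 0, 22]
    - [0.001, 0, 0.004, 0, 22]
    - [0, 0, 0, 0, 22]

```text
time: 14.82
tool_pos: [0.5795, -0.0323, 0.0344]
tcp_rot: [3.138, 0.125, 0.007]
wrist_force: [3.3, 0.0, 7.2]
width: 0.37
```

Call:
play_rows:
  motion:
    - [0, 0, 0.003, 0, 22]
    - [0, 0, 0.002, 0, 22]
    - [0, 0, 0, 0, 22]

```text
time: 15.2
tool_pos: [0.5793, -0.0323, 0.0294]
tcp_rot: [3.139, 0.124, 0.007]
wrist_force: [4.5, -0.3, 6.9]
width: 0.371
```

Call:
play_rows:
  motion:
    - [0, 0, 0.002, 0, 22]
    - [0, 0, 0.002, 0, 22]
    - [0, 0, 0, 0, 22]

```text
time: 15.58
tool_pos: [0.5789, -0.0322, 0.0252]
tcp_rot: [3.139, 0.124, 0.006]
wrist_force: [4.3, -0.3, 5.1]
width: 0.367
```

Call:
play_rows:
  motion:
    - [0, 0, -0.001, 0, 30]
    - [0, 0, 0, 0, 36]
    - [0, 0, 0, 0, 44]
    - [0, 0, 0, 0, 44]
    - [0, 0, -0.02, 0, 44]

```text
time: 16.2
tool_pos: [0.5743, -0.0319, 0.0434]
tcp_rot: [-3.138, -0.124, 0.009]
wrist_force: [-0.0, 0.7, 0.4]
width: 0.51
```

Call:
play_rows:
  motion:
    - [0, 0, -0.05, 0, 44]
    - [0, 0, -0.05, 0, 44]
    - [-0.02, 0, -0.05, 0, 44]
    - [-0.02, 0, 0, 0, 44]
    - [0, 0, 0, 0, 44]

```text
time: 16.82
tool_pos: [0.5368, -0.0354, 0.1974]
tcp_rot: [3.139, 0.124, 0.005]
wrist_force: [0.1, 0.0, -0.0]
width: 0.518
```

Run:
```python
from h import *
s=read_state();print(s["tool_pos"],s["tcp_rot"],s["wrist_force"])
ci=camera_info("wrist");w=read_camera("wrist");cs=camera_info("scene");sc=read_camera("scene")
cv2.imwrite("pics/p2w.png",w[:,:,::-1]);cv2.imwrite("pics/p2s.png",sc[:,:,::-1])
for n,im,c,roi in(("w",w,ci,(150,80,520,400)),("s",sc,cs,(220,170,340,240))):
    for b in blobs(im,(0,6),150,60,12,roi=roi)[0][:4]:
        print(n,np.round(com(b),1),cv2.contourArea(b),cv2.minAreaRect(b),cv2.boundingRect(b),onz(c,com(b),.132).round(4))
o=np.hstack([cv2.resize(w[60:400,110:530],(400,324)),cv2.resize(sc[150:260,200:340],(400,324),interpolation=cv2.INTER_CUBIC)])
cv2.imwrite("pics/p2.png",o[:,:,::-1])
```

```text
[ 0.53682142 -0.03535041  0.19738291] [3.13866527 0.12394451 0.00466013] [ 0.11901673  0.0056814  -0.00108036]
w [316.5 201.6] 1495.5 ((316.5, 201.0), (66.0, 25.0), 90.0) (304, 168, 26, 67) [ 0.5387 -0.0343  0.132 ]
s [278.8 208.1] 278.5 ((278.726806640625, 207.01034545898438), (18.682371139526367, 20.611526489257812), 66.03751373291016) (270, 198, 21, 21) [0.5568 0.0031 0.132 ]
```

```bash
cat >> h.py <<'E'
def hbox(c,x,y,z0,yaw,pitch):
    R=cv2.Rodrigues(np.array([0,0,yaw]))[0]@cv2.Rodrigues(np.array([0,-pitch,0]))[0]
    P=np.array([proj(c,R@np.array([a,b,h])+[x,y,z0]) for a in(-.028,.028) for b in(-.012,.012) for h in(.033,.085)])
    return np.r_[P.min(0),P.max(0)]
E
python3 - <<'E'
from h import *
from scipy.optimize import least_squares
ci=camera_info("wrist");cs=camera_info("scene");yaw=np.radians(4.6)
ow=np.array([304,168,330,235]);os=np.array([270,198,291,219])
for use in(1,2):
  f=lambda v:np.r_[hbox(ci,v[0],v[1],.047+abs(np.sin(v[2]))*.042,yaw,v[2])-ow,(hbox(cs,v[0],v[1],.047+abs(np.sin(v[2]))*.042,yaw,v[2])-os)*(use==2)]
  for p0 in(.02,.3):
    r=least_squares(f,[.54,-.034,p0],x_scale=[.01,.01,.1]);print(use,r.x[:2].round(4),np.degrees(r.x[2]).round(1),r.fun.round(1),r.cost.round(1))
E
```

```text
1 [ 0.5278 -0.0355] -7.2 [-1.  -0.   1.   0.1 -0.  -0.   0.   0. ] 1.0
1 [ 0.5149 -0.0365] -19.0 [-1.1  0.7  1.1 -0.8 -0.  -0.   0.  -0. ] 1.7
2 [ 0.5332 -0.0348] -0.0 [-1.1 -1.8  0.6  1.8 -1.7 -4.9  1.   1.5] 18.9
2 [ 0.5333 -0.0348] -0.0 [-1.1 -1.8  0.6  1.7 -1.8 -4.8  1.   1.5] 18.9
```

View pics/p2.png

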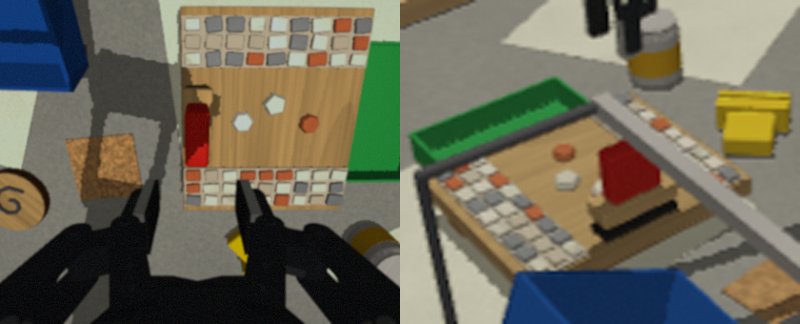

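The scraper stands upright on the lane (scene crop (632,180), sole flat), clear of all three chips. Now I grip the handle.

Call:
play_rows:
  motion:
    - [-0.003, 0, 0.04, 0, 44]
    - [0, 0, 0.04, 0, 44]
    - [0, 0, 0.03, 0, 44]
    - [0, 0, 0.022, 0, 44]
    - [0, 0, 0, 0, 44]

```text
time: 17.55
tool_pos: [0.5317, -0.0351, 0.06]
tcp_rot: [-3.138, -0.124, 0.01]
wrist_force: [-0.1, -0.9, 0.9]
width: 0.515
```

Call:
play_rows:
  motion:
    - [0, 0, 0, 0, 30]
    - [0, 0, 0, 0, 20]
    - [0, 0, 0, 0, 16]
    - [0, 0, 0, 0, 16]
  squeeze: 50

```text
time: 18.05
tool_pos: [0.535, -0.0356, 0.0641]
tcp_rot: [3.139, 0.124, 0.004]
wrist_force: [1.8, 0.7, 0.5]
width: 0.279
```

Run:
```python
from h import *
ci=camera_info("wrist");w=read_camera("wrist");sc=read_camera("scene")
cv2.imwrite("pics/p3w.png",w[:,:,::-1]);cv2.imwrite("pics/p3s.png",sc[:,:,::-1])
b=blobs(w,(0,6),150,60,12,roi=(250,100,400,400))[0][0];print(cv2.boundingRect(b),com(b))
for z in(.047,):
  for x,y in((.533,-.035),):print(hbox(ci,x,y,z,np.radians(4.6),0).round(1))
s=read_state();print(s["tool_pos"],s["wrist_force"],s["width"])
```

```text
(291, 208, 53, 135) (316.9119311193112, 275.7228098947656)Traceback (most recent call last):
  File "<stdin>", line 6, in <module>
  File "h.py", line 21, in hbox
    R=cv2.Rodrigues(np.array([0,0,yaw]))[0]@cv2.Rodrigues(np.array([0,-pitch,0]))[0]
                                            ~~~~~~~~~~~~~^^^^^^^^^^^^^^^^^^^^^^^^
cv2.error: OpenCV(4.12.0) /io/opencv/modules/calib3d/src/calibration_base.cpp:151: error: (-210:Unsupported format or combination of formats) The matrices must have 32f or 64f data type in function 'Rodrigues'
```

Call:
play_rows:
  motion:
    - [0, 0, 0.002, 0, 16]
    - [0, 0, 0, 0, 16]

```text
time: 18.4
tool_pos: [0.5348, -0.0356, 0.0616]
tcp_rot: [3.139, 0.124, 0.003]
wrist_force: [1.6, -1.0, 2.7]
width: 0.275
```

Call:
play_rows:
  motion:
    - [0, 0, 0.0015, 0, 16]
    - [0, 0, 0, 0, 16]

```text
time: 18.65
tool_pos: [0.5348, -0.0356, 0.06]
tcp_rot: [3.139, 0.124, 0.002]
wrist_force: [2.4, -0.1, 4.2]
width: 0.272
```

Call:
play_rows:
  motion:
    - [0, 0.006, 0, 0, 16]
    - [0, 0.01, 0, 0, 16]
    - [0, 0.01, 0, 0, 16]
    - [0, 0.01, 0, 0, 16]

```text
time: 19.15
tool_pos: [0.5365, -0.0721, 0.0594]
tcp_rot: [-3.139, -0.124, 0.001]
wrist_force: [0.2, 3.2, 5.0]
width: 0.27
```

Call:
play_rows:
  motion:
    - [0, 0.01, 0, 0, 16]
    - [0, 0.01, 0, 0, 16]
    - [0, 0.01, 0, 0, 16]
    - [0, 0, 0, 0, 16]

```text
time: 19.65
tool_pos: [0.5393, -0.103, 0.0597]
tcp_rot: [3.137, 0.124, 0.0]
wrist_force: [-0.3, -3.1, 4.5]
width: 0.274
```

Call:
play_rows:
  motion:
    - [0, 0.01, 0, 0, 16]
    - [0, 0.01, 0, 0, 16]
    - [0, 0.01, 0, 0, 16]
    - [0, 0.01, 0, 0, 16]
    - [0, 0.01, 0, 0, 16]

```text
time: 20.27
tool_pos: [0.5432, -0.1518, 0.0595]
tcp_rot: [-3.139, -0.124, 0.0]
wrist_force: [-1.0, 4.5, 5.5]
width: 0.272
```

Call:
play_rows:
  motion:
    - [0, 0.01, 0, 0, 16]
    - [0, 0.01, 0, 0, 16]
    - [0, 0, 0, 0, 16]

```text
time: 20.65
tool_pos: [0.5449, -0.1729, 0.0597]
tcp_rot: [3.137, 0.124, 0.0]
wrist_force: [-0.6, -2.4, 3.5]
width: 0.273
```

Run:
```python
from h import *
s=read_state();print(s["tool_pos"],s["wrist_force"],s["width"])
B=np.array([.535,-.126]);a=np.radians(4.7);R=np.array([[np.cos(a),np.sin(a)],[-np.sin(a),np.cos(a)]])
print("tool lane",(R@(s["tool_pos"][:2]-B)*1e3).round(0))
for n in("wrist","top"):
    c=camera_info(n);im=read_camera(n);cv2.imwrite(f"pics/s1{n}.png",im[:,:,::-1])
    for nm,h,kw in(("white",(0,180),dict(smin=0,smax=50,vmin=150)),("terra",(0,14),dict(smin=110,vmin=70))):
        for b in blobs(im,h,amin=8,**kw)[0]:
            L=R@(onz(c,com(b),.056)[:2]-B)*1e3
            if abs(L[0])<62 and -180<L[1]<110:print(n,nm,L.round(0),cv2.contourArea(b))
```

```text
[ 0.54491068 -0.17285528  0.05970492] [-0.63742011 -2.39400663  3.50780436] 0.2725343199089495
tool lane [  6. -48.]
wrist white [ 32. -76.] 655.5
wrist white [ -5. -76.] 148.0
wrist terra [-29. -47.] 6270.5
wrist terra [   3. -100.] 777.5
top terra [-16. -63.] 11.5
```

Call:
play_rows:
  motion:
    - [0.0015, 0.008, 0, 0, 16]
    - [0.0015, 0.01, 0, 0, 16]
    - [0.0015, 0.01, 0, 0, 16]
    - [0.001, 0.01, 0, 0, 16]
    - [0, 0.01, 0, 0, 16]

```text
time: 21.38
tool_pos: [0.5543, -0.2192, 0.0596]
tcp_rot: [-3.139, -0.124, -0.0]
wrist_force: [-0.2, 3.7, 5.5]
width: 0.273
```

Call:
play_rows:
  motion:
    - [0, 0.008, 0, 0, 16]
    - [0, 0.008, 0, 0, 16]
    - [0, 0, 0, 0, 16]

```text
time: 21.75
tool_pos: [0.5554, -0.2359, 0.0597]
tcp_rot: [3.138, 0.124, 0.001]
wrist_force: [-0.4, -0.3, 4.4]
width: 0.268
```

```bash
cat > chk.py <<'E'
from h import *
s=read_state();print(s["tool_pos"],s["wrist_force"],s["width"])
B=np.array([.535,-.126]);a=np.radians(4.7);R=np.array([[np.cos(a),np.sin(a)],[-np.sin(a),np.cos(a)]])
print("tool lane",(R@(s["tool_pos"][:2]-B)*1e3).round(0))
for n in("wrist","top","scene"):
    c=camera_info(n);im=read_camera(n);cv2.imwrite(f"pics/s2{n}.png",im[:,:,::-1])
    for nm,h,kw in(("white",(0,180),dict(smin=0,smax=60,vmin=130)),("terra",(0,14),dict(smin=110,vmin=70))):
        for b in blobs(im,h,amin=6,**kw)[0]:
            L=R@(onz(c,com(b),.056)[:2]-B)*1e3;T=R@(onz(c,com(b),.01)[:2]-B)*1e3
            if abs(L[0])<62 and -115<L[1]<110 or abs(T[0])<95 and -225<T[1]<-110:print(n,nm,"board",L.round(0),"tray",T.round(0),cv2.contourArea(b))
E
python3 chk.py
```

```text
[ 0.55542949 -0.23588691  0.05972241] [-0.41670505 -0.28540311  4.36981152] 0.26822504721349527
tool lane [  11. -111.]
wrist white board [  47. -140.] tray [  36. -148.] 465.5
wrist white board [-57.  10.] tray [-95.  40.] 56.0
wrist white board [  14. -131.] tray [  -5. -137.] 47.5
wrist terra board [ -23. -110.] tray [ -52. -110.] 6234.0
wrist terra board [  19. -140.] tray [   1. -148.] 401.0
top white board [  77. -162.] tray [  86. -174.] 17.5
top white board [ -85. -192.] tray [ -82. -206.] 6.5
scene white board [ 98. -58.] tray [  72. -122.] 93.0
scene terra board [117. -70.] tray [  92. -135.] 13.5
```

Call:
play_rows:
  motion:
    - [0, 0.006, 0, 0, 16]
    - [0, 0, 0, 0, 16]
    - [0, 0, -0.02, 0, 16]
    - [0, 0, -0.05, 0, 16]
    - [0, 0, -0.05, 0, 16]

```text
time: 22.52
tool_pos: [0.5546, -0.2402, 0.1802]
tcp_rot: [-3.139, -0.125, 0.004]
wrist_force: [0.7, -0.2, -1.5]
width: 0.276
```

Call:
play_rows:
  motion:
    - [-0.02, -0.05, 0, 0, 16]
    - [-0.02, -0.05, 0, 0, 16]
    - [0, 0, 0, 0, 16]

```text
time: 22.9
tool_pos: [0.5054, -0.1411, 0.1793]
tcp_rot: [-3.138, -0.129, 0.004]
wrist_force: [0.1, 0.1, -1.9]
width: 0.274
```

```bash
python3 chk.py
```

```text
[ 0.50536889 -0.14109542  0.17930844] [ 0.14596127  0.13698029 -1.949624  ] 0.2744095707998734
tool lane [-31. -13.]
wrist white board [  35. -129.] tray [  33. -147.] 331.0
wrist white board [   9. -116.] tray [   2. -132.] 258.0
wrist terra board [   7. -131.] tray [  -0. -149.] 159.5
top white board [ 25. -55.] tray [ 32. -63.] 27.0
top white board [ -36. -197.] tray [ -31. -210.] 26.0
top terra board [-40. -52.] tray [-36. -60.] 10.0
scene terra board [ 80. -46.] tray [  52. -110.] 15.0
scene terra board [117. -70.] tray [  92. -135.] 13.5
```

Terracotta and marble triangulate into the tray. White is uncertain (partly hidden earlier), so I will take another vantage point.

Run:
```python
from h import *
import pickle
c=camera_info("wrist");im=cv2.imread("pics/s2wrist.png")[:,:,::-1].copy()
out=[]
for nm,h,kw in(("white",(0,180),dict(smin=0,smax=60,vmin=130)),("terra",(0,14),dict(smin=110,vmin=70))):
    for b in blobs(im,h,amin=60,**kw)[0]:
        L=onz(c,com(b),.01)
        if .45<L[0]<.64 and -.36<L[1]<-.225: out.append((nm,com(b),ray(c,com(b))));print(nm,com(b),cv2.boundingRect(b),L.round(3))
pickle.dump(out,open("v1.pkl","wb"))
```

```text
white (431.65256797583083, 124.19184290030212) (421, 114, 22, 23) [ 0.583 -0.274  0.01 ]
white (416.3410852713178, 150.23385012919894) (409, 140, 17, 21) [ 0.551 -0.262  0.01 ]
terra (430.08986415882964, 152.40020898641586) (422, 143, 16, 19) [ 0.55  -0.279  0.01 ]
```

Call:
play_rows:
  motion:
    - [0, -0.02, -0.06, 0, 16]
    - [-0.03, 0.04, -0.06, 0, 16]
    - [-0.03, 0.05, 0, 0, 16]
    - [0, 0.05, 0, 0, 16]
    - [0, 0, 0, 0, 16]

```text
time: 23.68
tool_pos: [0.4628, -0.2644, 0.2869]
tcp_rot: [3.138, 0.116, -0.001]
wrist_force: [0.1, 0.6, -2.0]
width: 0.275
```

Run:
```python
from h import *
import pickle
c=camera_info("wrist");im=read_camera("wrist");cv2.imwrite("pics/v2.png",im[:,:,::-1])
B=np.array([.535,-.126]);a=np.radians(4.7);R=np.array([[np.cos(a),np.sin(a)],[-np.sin(a),np.cos(a)]])
old=pickle.load(open("v1.pkl","rb"))
for nm,h,kw in(("white",(0,180),dict(smin=0,smax=60,vmin=130)),("terra",(0,14),dict(smin=110,vmin=70))):
    for b in blobs(im,h,amin=40,**kw)[0]:
        L=onz(c,com(b),.01)
        if .45<L[0]<.64 and -.36<L[1]<-.225:
            o,d=ray(c,com(b));print(nm,com(b),cv2.boundingRect(b),cv2.contourArea(b),(R@(L[:2]-B)*1e3).round())
            for n2,_,(o2,d2) in old:
                if n2==nm:
                    A=np.c_[d,-d2];t=np.linalg.lstsq(A,o2-o,rcond=None)[0];p,q=o+d*t[0],o2+d2*t[1]
                    if np.linalg.norm(p-q)<.008:print("  tri",(R@((p+q)[:2]/2-B)*1e3).round(),"z",((p+q)/2)[2].round(4),"gap",np.linalg.norm(p-q).round(4))
```

```text
white (326.10845986984816, 83.6413593637021) (318, 75, 18, 19) 230.5 [  33. -147.]
  tri [  34. -147.] z 0.0203 gap 0.004
white (314.0640243902439, 104.76626016260161) (307, 97, 15, 16) 164.0 [   4. -128.]
  tri [   5. -129.] z 0.0278 gap 0.0044
white (346.9292929292929, 171.76262626262624) (304, 170, 64, 5) 66.0 [-100. -180.]
terra (326.7369093231162, 107.10217113665388) (320, 100, 14, 15) 130.5 [   0. -148.]
  tri [   2. -148.] z 0.0221 gap 0.0044
```

All chips are in the tray. White leans on terracotta, at lane (5,-129) and well below the rim. Next is the mat.

Call:
play_rows:
  motion:
    - [0, 0, 0, -0.0158, 16]
    - [0.0047, -0.0514, 0, 0, 16]
    - [0.0047, -0.0514, 0, 0, 16]
    - [0.0047, -0.0514, 0, 0, 16]
    - [0.0047, -0.0514, 0, 0, 16]

```text
time: 24.35
tool_pos: [0.4447, -0.0523, 0.2869]
tcp_rot: [-3.129, -0.28, -0.0]
wrist_force: [0.5, -0.3, -1.7]
width: 0.274
```

Call:
play_rows:
  motion:
    - [0.0047, -0.0514, 0, 0, 16]
    - [0.0047, -0.0514, 0, 0, 16]
    - [0.0047, -0.0514, 0, 0, 16]
    - [0, 0, 0, 0, 16]

```text
time: 24.85
tool_pos: [0.4307, 0.1036, 0.2869]
tcp_rot: [-3.127, -0.29, 0.001]
wrist_force: [-0.0, -0.9, -1.1]
width: 0.274
```

Run:
```python
from h import *
s=read_state();print(s["tool_pos"],s["tcp_rot"],s["wrist_force"])
for n in("wrist","scene"):
    c=camera_info(n);im=read_camera(n);cv2.imwrite(f"pics/m_{n}.png",im[:,:,::-1])
    for b in blobs(im,(5,20),80,60,200)[0][:6]:
        p=onz(c,com(b),.003)
        if abs(p[0]-.433)<.06 and abs(p[1]-.096)<.06:print(n,p.round(3),cv2.contourArea(b),[onz(c,q,.003)[:2].round(3).tolist() for q in cv2.boxPoints(cv2.minAreaRect(b))])
c=camera_info("scene");im=cv2.imread("pics/scene0.png")[:,:,::-1].copy()
b=blobs(im,(5,20),80,60,50,roi=(310,230,365,265))[0][0];h=cv2.convexHull(b)[:,0].astype(float);P=np.array([onz(c,q,.003) for q in h]);print("scene0 x",P[:,0].min(),P[:,0].max(),"y",P[:,1].min(),P[:,1].max())
```

```text
[0.43067553 0.1035853  0.28686708] [-3.12684817e+00 -2.89976120e-01  8.93984967e-04] [-0.02204499 -0.92006357 -1.14495612]
wrist [0.416 0.095 0.003] 5158.5 [[0.273, 0.131], [0.479, 0.154], [0.493, 0.055], [0.289, 0.017]]
scene0 x 0.428402512534678 0.4945459344462414 y 0.04483026771637144 0.12330215153982238
```

Call:
play_rows:
  motion:
    - [0.0025, 0.008, 0.05, 0, 16]
    - [0, 0, 0.06, 0, 16]
    - [0, 0, 0.06, 0, 16]
    - [0, 0, 0.05, 0, 16]
    - [0, 0, 0.02, 0, 16]

```text
time: 25.58
tool_pos: [0.4323, 0.0904, 0.0432]
tcp_rot: [3.129, 0.276, -0.01]
wrist_force: [0.1, -0.3, -2.2]
width: 0.277
```

Call:
play_rows:
  motion:
    - [0, 0, 0.006, 0, 16]
    - [0, 0, 0, 0, 16]
    - [0, 0, 0, 0, 16]

```text
time: 25.95
tool_pos: [0.4371, 0.0924, 0.0424]
tcp_rot: [-3.129, -0.279, -0.005]
wrist_force: [0.1, 0.5, -1.6]
width: 0.27
```

Call:
play_rows:
  motion:
    - [-0.001, -0.004, 0.01, 0, 16]
    - [0, 0, 0.006, 0, 16]
    - [0, 0, 0.003, 0, 16]
    - [0, 0, 0, 0, 16]

```text
time: 26.45
tool_pos: [0.4333, 0.0962, 0.0215]
tcp_rot: [3.129, 0.28, -0.001]
wrist_force: [-0.6, -0.0, -1.7]
width: 0.274
```

Call:
play_rows:
  motion:
    - [0, 0, 0.003, 0, 16]
    - [0, 0, 0, 0, 16]

```text
time: 26.7
tool_pos: [0.4341, 0.0963, 0.0192]
tcp_rot: [-3.129, -0.28, -0.001]
wrist_force: [-0.7, -0.0, 0.6]
width: 0.272
```

Contact at the expected height. I release and retreat.

Call:
play_rows:
  motion:
    - [0, 0, 0, 0, 26]
    - [0, 0, 0, 0, 40]
    - [0, 0, 0, 0, 60]
    - [0, 0, 0, 0, 60]
    - [0, 0, -0.02, 0, 60]

```text
time: 27.32
tool_pos: [0.4318, 0.0959, 0.0376]
tcp_rot: [3.129, 0.28, -0.006]
wrist_force: [-0.1, -0.2, 0.5]
width: 0.703
```

Call:
play_rows:
  motion:
    - [0, 0, -0.04, 0, 60]
    - [0, 0, -0.06, 0, 60]
    - [0, 0, -0.06, 0, 60]
    - [0, 0.03, -0.04, 0, 60]
    - [0, 0.06, 0, 0, 60]

```text
time: 27.95
tool_pos: [0.4529, 0.008, 0.2441]
tcp_rot: [3.128, 0.286, 0.015]
wrist_force: [0.5, 0.3, -1.4]
width: 0.705
```

Call:
play_rows:
  motion:
    - [0, 0.06, 0, 0, 60]
    - [0, 0.06, 0, 0, 60]
    - [0, 0.06, 0, 0, 60]
    - [0, 0.06, 0, 0, 60]
    - [0, 0, 0, 0, 60]

```text
time: 28.58
tool_pos: [0.4923, -0.2323, 0.2383]
tcp_rot: [3.129, 0.272, -0.001]
wrist_force: [-0.0, 0.4, -0.7]
width: 0.701
```

Run:
```python
from h import *
s=read_state();print(s["time"],s["tool_pos"],s["wrist_force"])
B=np.array([.535,-.126]);a=np.radians(4.7);R=np.array([[np.cos(a),np.sin(a)],[-np.sin(a),np.cos(a)]])
I={n:(camera_info(n),read_camera(n)) for n in("scene","top","wrist")}
for n,(c,im) in I.items():
    cv2.imwrite(f"pics/end_{n}.png",im[:,:,::-1])
    for b in blobs(im,(0,6),150,60,20)[0][:8]:
        p=onz(c,com(b),.06)
        if abs(p[0]-.434)<.08 and abs(p[1]-.096)<.08:print(n,"red box",cv2.boundingRect(b),"expected upright",hbox(c,.434,.096,.003,np.radians(10.3),1e-9).round(0))
    for nm,h,kw in(("white",(0,180),dict(smin=0,smax=60,vmin=130)),("terra",(0,14),dict(smin=110,vmin=70))):
        for b in blobs(im,h,amin=6,**kw)[0]:
            T=R@(onz(c,com(b),.01)[:2]-B)*1e3;L=R@(onz(c,com(b),.056)[:2]-B)*1e3
            if abs(T[0])<85 and -215<T[1]<-112 or abs(L[0])<60 and abs(L[1])<105:print(n,nm,"tray",T.round(),"board",L.round(),cv2.contourArea(b))
# unchanged things: image difference in scene around jar/tin/plaque/stone
for n in("scene","top"):
    o=cv2.imread(f"pics/{n}0.png")[:,:,::-1]
    for k,q in(("jar",(.423,.346,.04)),("tin",None),("plaque",(.371,.235,.02)),("stone",(.625,.27,.09))):
        if q is None:q=(*onz(I["top"][0],(471,238),.075)[:2],.04)
        u,v=proj(I[n][0],q).astype(int);d=cv2.absdiff(I[n][1],o)[v-14:v+14,u-14:u+14];print(n,k,(u,v),d.mean().round(1))
```

```text
28.575 [ 0.49226465 -0.23231522  0.23831749] [-0.00106094  0.40051002 -0.70105841]
scene red box (331, 217, 18, 19) expected upright [328. 216. 349. 245.]
scene white tray [  69. -115.] board [ 95. -51.] 115.5
top red box (319, 199, 11, 20) expected upright [318. 197. 330. 218.]
top white tray [  32. -147.] board [  25. -136.] 35.0
top white tray [   6. -132.] board [   0. -121.] 20.0
top terra tray [   4. -147.] board [  -1. -136.] 7.0
wrist red box (35, 155, 54, 49) expected upright [ 31. 152.  93. 203.]
wrist white tray [  33. -147.] board [  33. -141.] 260.0
wrist white tray [   3. -129.] board [   6. -124.] 204.0
wrist terra tray [   0. -148.] board [   3. -141.] 144.5
scene jar (np.int64(407), np.int64(290)) 1.6
scene tin (np.int64(289), np.int64(166)) 12.2
scene plaque (np.int64(391), np.int64(261)) 1.9
scene stone (np.int64(314), np.int64(293)) 1.5
top jar (np.int64(240), np.int64(213)) 7.4
top tin (np.int64(467), np.int64(238)) 50.1
top plaque (np.int64(278), np.int64(230)) 6.7
top stone (np.int64(263), np.int64(142)) 5.9
```

```bash
python3 -c "
from workcell import *
print(finish_job())"
```

```text
the job is handed in; nothing more can be done
None
```

I handed the job in at about 28.6 s of robot time. The scraper is on the cork mat, all three chips are in the tray, and the stone is still in the bin.

**What I did:** The bar kept a vertical gripper off the handle, so I pinched the scraper's wooden body at its rear end, behind the bar, and drew it out. I pivoted it upright on the lane, regripped it by the handle, and wiped at about 4–5.5 N measured at the wrist. I then stood it on the mat and let go.

**Last checks:**
- **Scraper:** the camera outlines match an upright scraper at the mat's centre. In the scene view its lower part was hidden.
- **Chips:** the top and wrist views agree on all three being inside the tray. The white one overlaps the terracotta one and lies a little higher, so it is probably not flat.
- **Jar, plaque and stone:** these showed no sign of movement in the final pictures.

**Checks that failed or disagreed:**
- **Tin:** I could not confirm it. It differed from the first picture in the final views, probably from the arm and its shadow, but the arm never went near it.
- **Fingertips:** they were about 25–30 mm higher than the reported tool position. My first two closings missed because of this.
- **Contact in the bin:** one sideways force of about 11 N appeared, probably the gripper touching the bar. I eased it off.

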